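Open the lift-and-pull drawer and put the bronze block away

TASK

Open the blue-fronted drawer of the small grey cabinet all the way: its catch only lets go while the drawer is lifted a little by its black grip, and how high has to be felt. Then pick up the bronze block and lay it gently flat on the floor of the drawer, and leave the drawer fully open with the block in it. Leave the timer on the cabinet, the cup and the pliers on the left and the solder spool beside the cabinet where they are.

Things in the scene. Friction and masses are not known exactly. Their poses are not given: they have to be found in the camera images.
- drawer_unit: Fixed grey bench cabinet with one drawer, 240 deep x 190 wide x 149 mm high (with the black rubber mat on its top). Origin: centre of its underside on the bench, the overhang not counted. Its own -x axis is the way the drawer opens, z up.
- canopy_edge (a point): Middle of the front edge of the cabinet's 8 mm top plate, 143 mm above the bench. The plate (underside at 139 mm) overhangs the drawer front by 52 mm, so the whole grip lies beneath it with 40 mm of free height above: take the grip with the tool tilted 40 to 45 degrees from vertical, pointing down and forward (the cabinet's +x).
- drawer (a joint): How far the drawer is out, m: 0 shut, 0.200 fully open on its stop. Slides easily (about 2 N). From shut it has 3 mm of free play, then a catch hidden in the cabinet's foot stops it dead, unless it is lifted by the right amount. Once it is 25 mm out the catch is passed and the lift no longer matters.
- drawer_front (a point): Middle of the top edge of the drawer's blue front. The drawer (0.8 kg) can be lifted 20 mm straight up and falls back when let go. The catch lets it pass only within 2 mm either side of one height of lift, anywhere from 8 to 16 mm, which differs each time and cannot be seen; lifted more or less than that, it stops after the 3 mm of play. Pulling hard only jams it.
- drawer_handle (a point): Point to grip on the black grip in the middle of the drawer's blue front: a bar 24 mm wide (along the cabinet's y), 28 mm high, reaching 48 mm out from the front. This point is at mid width and mid height, 85 mm above the bench when the drawer is down, 36 mm out from the front, 12 mm from the grip's end. It moves with the drawer, in lift too.
- drawer_floor (a point): Centre of the drawer's floor, on its upper face, 52 mm above the bench; axes as the cabinet's. Inside it is 206 mm long (from 102 mm before this point, toward -x, to 104 mm behind) and 156 mm wide; side walls rise 36 mm above the floor, the front 63 mm. Fully open, it is clear of the overhang from 102 mm before this point to 34 mm behind it.
- block_center (a point): Centre of the bronze test block, a flat loose slab 60 x 84 x 10 mm (its x, y, z), 0.42 kg give or take 30 %, lying flat on the bench to the left.
- timer: Small beige timer, 62 x 68 x 21 mm, loose on the rear half of the cabinet's top. Bystander.
- steel_cup: Stainless cup, 70 mm diameter, 85 mm high, at the left. Bystander.
- pliers: Pliers with red grips, 161 mm long, lying farther back, left of the hot plate. Bystander.
- spool: Reel of solder wire with black flanges, 65 mm diameter, 46 mm high, on the orange rag at the back of the cabinet. Bystander.

How it is judged:
On the way, in this order (a step that is already met when the one before it is completed fails the run):
1. the drawer is pulled fully open, the block still outside it (value of joint drawer above 0.185 m and distance of block_center from where it was at the start of the episode below 0.02 m), for 0.2 s.
2. the block is lifted (height (world z) of block_center above 0.07 m), for 0.1 s.
At the end, for the whole second after the job is handed in: The drawer is at least 180 mm out (of 200), and the bronze block lies inside it at rest, flat (within 6 degrees, right side as found) on the drawer's floor (value of joint drawer above 0.18 m and x of block_center in the frame of drawer_floor between -0.1 and 0.1 m and y of block_center in the frame of drawer_floor between -0.075 and 0.075 m and z of block_center in the frame of drawer_floor between 0 and 0.009 m and angle between block_center's own z axis and vertical below 0.1 rad and linear speed of bronze_block below 0.02 m/s); the robot touches nothing.
It fails at once if the block is dropped from more than about 25 mm, or thrown (contact force between the fingers and bronze_block below 0.2 N and linear speed of bronze_block above 0.7 m/s).
It fails at once if the timer, cup, pliers or spool is moved by more than 20 mm (distance of any of timer, steel_cup, pliers, spool from where it was at the start of the episode above 0.02 m).
It also fails if it takes over 61 s, if anything falls off the work surface, if the arm or the gripper's body presses on something with over 40 N, if the wrist force passes 120 N, or if a joint passes its speed limit or range.

ROBOT

A 6-joint arm with a two-finger parallel gripper is mounted at the origin on a cart in front of the work surface, level with it; the furniture and walls round the work are solid. World frame = base frame: x ahead of the robot, y to its left, z up, the work surface at z = 0. Lengths are in m, angles in rad, forces in N, time in s.
With the tool pointing down it reaches from about 0.35 to 0.725 m from the base axis. Payload 4.3 kg.
Tool frame: the origin (TCP) lies at the very end of the fingers, on their centre line; the grasp point (between the pads) lies 19 mm behind it; z points along the fingers, x is the direction in which the jaws open and shut, and the axes are right-handed (so a half turn about z gives the same grasp; the last joint's range is limited). The gripper opens to 85 mm and grips with 20 to 120 N. Pads are 22 mm wide; open, the fingers measure 114 mm over their backs; the gripper's body (76 mm by 85 mm) begins 54 mm behind the grasp point. The pads swing forward as they close: fully open they stand 13 mm farther back than shut.
Start: joints at [-1.304, 0.377, 0.081, 1.274, 0, 1.46], TCP at [0.212, -0.535, 0.231] pointing down, gripper open.
Joint ranges: [-2.72, 2.72], [-0.84, 1.66], [-1.02, 1.22], [-1.77, 2.12], [-1.37, 1.28], [-3.14, 3.14]. Speed limits (rad/s): [2.57, 2.57, 3.14, 3.14, 3.14, 3.14].

INTERFACE

Orientations are given as a rotation vector (axis times angle).
In Python, from bench import r, imaging gives the robot as it stands.
- The arm moves only by the tool jog_arm, never from a script. Its argument "deltas" is text: rows parted by semicolons, each of 5 numbers parted by spaces: the shift along the tool's x, y, z in units of 40 mm (1.0 is 40 mm), then the turn about the tool's z in units of 5 degrees (1.0 is 5 degrees), then the closure, from -1 (fully open) to 1 (shut). In form: dx dy dz turn fingers; .... A call has 1 to 12 rows; each row shifts and turns the pose as measured when the row begins, along the tool's axes as they then stand; what a row does not reach is not made up. A row lasts 1/12 s, in which the tool goes at most 41.7 mm and 7.16 degrees, less where a joint would pass 70% of its speed; a pose out of reach is approached as far as the arm can. A call is refused whole if a number of a shift passes 1 or a number of a turn 1, either way. A call with a gripper value outside its range is refused whole. The fingers move at their own pace and stop on an object; "newtons" is the grip in N (left out, the last holds). Time passes only in rows, so rows that do not move let the fingers close. It gives the time, the measured TCP pose, the force and the opening at its end, in the units of the state.
- r.get_state(): the state, without advancing time (a new reading comes with each control period).
- imaging.grab_frame(name): name is "side" or "top"; returns the picture (400x640x3 uint8, red, green, blue); there is no depth.
- imaging.camera_model(name): a dict with "fx", "fy", "cx", "cy" (pixels), "world_to_cam" (4x4, takes a point from world to camera coordinates). Camera axes: x right, y up, looking along -z (the intrinsics and any distortion apply to the point x, -y, -z); pixel columns grow to the right and rows downward; lengths in m; the calibration is good to about 2 mm. A picture is of the moment at which its call begins. camera_model takes no time and is no camera call.
- r.sign_off(): hands the job in, once; it reports no verdict.
The state is a dict: "t": time; "qpos": joint angles; "qvel": joint speeds; "joint_efforts": joint torques, N m; "tool_pos": TCP position; "ee_rot": TCP orientation; "contact_force": force on the tool from outside, world axes, zero at the start; "torque": the same for the moment, N m; "gripper_width": opening from 0.0 (shut) to 1.0 (fully open).
Only numpy, scipy, OpenCV 4.12 (cv2) and the standard library are available. Lean on these libraries where they do the work, as an engineer would, in place of code of your own. Each camera call takes 0.05 s, during which the arm holds its last target. There are 200 camera calls.

## Working session

There is one attempt and no reset: what is moved stays moved. The work goes in short steps, Python scripts to look and compute and a tool call to move; the robot and the scene stay as the last step left them, time stands still between calls to the robot, and variables do not carry over. Pictures are saved under pics/ and viewed, about 8 in all and at most 12, crops included, and the job is handed in when it is done.

Besides the shell and the picture viewer there is one more tool, called after "Request:" as name(argument=value, ...) on one line, values as JSON. jog_arm: Moves the arm, as the interface text tells. Its arguments: {"type":"object","properties":{"deltas":{"type":"string"},"newtons":{"type":"number"}},"required":["deltas"]}

```bash
ls; mkdir -p pics
python3 - <<'E'
from bench import r, imaging
import cv2
for n in ("side","top"):
    im=imaging.grab_frame(n); cv2.imwrite(f"pics/{n}0.png",im[:,:,::-1])
    print(n,imaging.camera_model(n))
print(r.get_state())
E
```

```text
pics
side {'fx': 511.1373803675011, 'fy': 511.1373803675011, 'cx': 315.4383783916134, 'cy': 201.6195690412932, 'world_to_cam': array([[-0.49727382,  0.86756602,  0.00692426,  0.35665567],
       [-0.55470119, -0.32406154,  0.76634895,  0.16377657],
       [ 0.66710219,  0.37724437,  0.64238723, -2.12835959],
       [ 0.        ,  0.        ,  0.        ,  1.        ]])}
top {'fx': 431.69303152250734, 'fy': 431.69303152250734, 'cx': 319.9207149878518, 'cy': 200.42259043896235, 'world_to_cam': array([[-0.01020225, -0.9999445 ,  0.00262796, -0.10431473],
       [ 0.98608324, -0.00962463,  0.1659735 , -0.54136117],
       [-0.165939  ,  0.00428469,  0.98612671, -1.80672963],
       [ 0.        ,  0.        ,  0.        ,  1.        ]])}
{'t': 0.1, 'qpos': array([-1.30431208e+00,  3.77990347e-01,  7.98081702e-02,  1.27441251e+00,
       -1.18909678e-05,  1.46048177e+00]), 'qvel': array([-0.00087653, -0.00185412,  0.00097648, -0.00024549,  0.00276373,
       -0.00041446]), 'joint_efforts': array([ 1.26966625e-03, -4.64694178e+01,  2.70583051e+01,  1.20387704e-02,
       -1.07789617e-04, -1.42074504e-05]), 'tool_pos': array([ 0.2114118 , -0.53410978,  0.23047297]), 'ee_rot': array([-2.59722088e+00,  1.76543458e+00,  2.15854762e-03]), 'contact_force': array([-0.06611875, -0.54655464,  0.36606358]), 'torque': array([0.04806949, 0.05902771, 0.01276121]), 'gripper_width': 1.00226817774741}
```

View pics/side0.png

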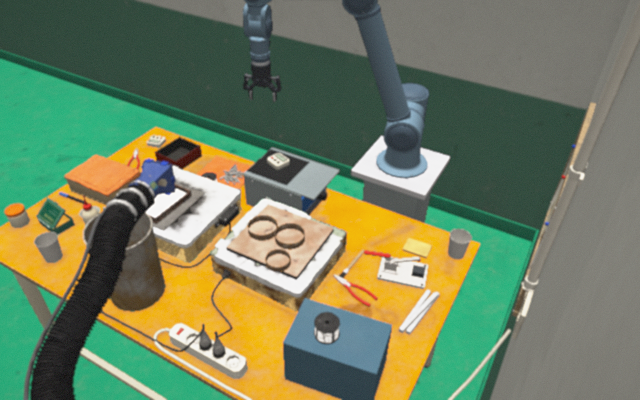

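View pics/top0.png

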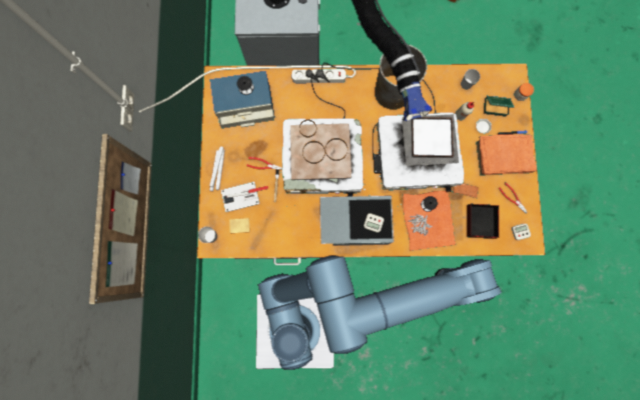

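The cabinet is at top-view (355,220). Its timer is at (374,222) and its plate overhangs to the image left, so it opens toward world +y. The spool on the orange rag is at (430,203), the cup at (207,235) and the pliers at (262,165). I'll enlarge the area around the block and cabinet.

Run:
```python
import cv2
t=cv2.imread("pics/top0.png"); s=cv2.imread("pics/side0.png")
cv2.imwrite("pics/topc.png",cv2.resize(t[140:260,195:395],None,fx=4,fy=4,interpolation=cv2.INTER_CUBIC))
cv2.imwrite("pics/sidec.png",cv2.resize(s[130:310,220:480],None,fx=3,fy=3,interpolation=cv2.INTER_CUBIC))
```

```text
(no output)
```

View pics/topc.png

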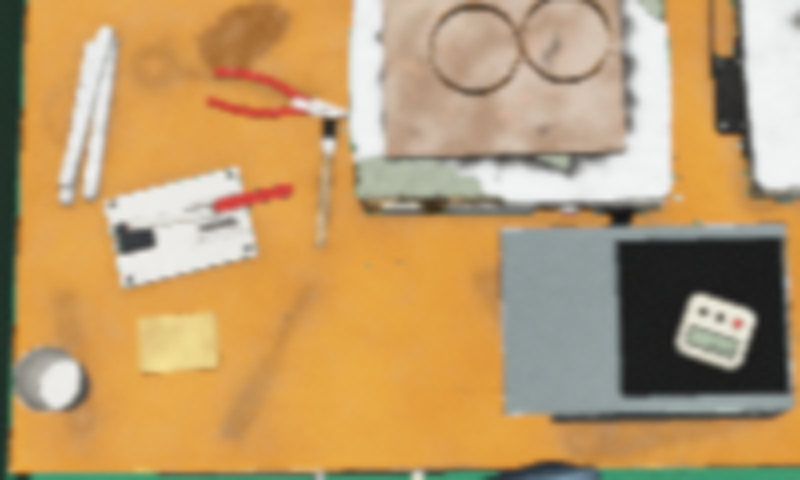

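View pics/sidec.png

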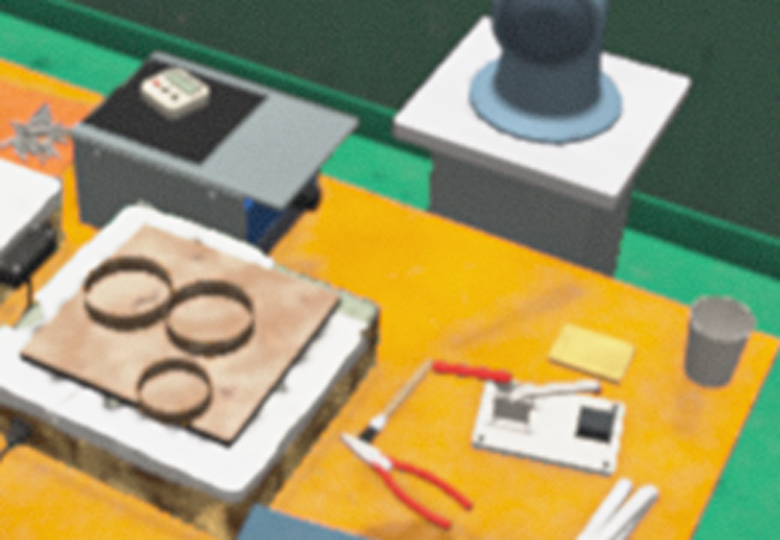

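```bash
cat > h.py <<'E'
import numpy as np
from bench import r, imaging
def px(c,off,k): return (np.array(c,float)+.5)/k-.5+np.array(off)
def back(cam,uv,z):
    m=imaging.camera_model(cam); W=m["world_to_cam"]; R,t=W[:3,:3],W[:3,3]
    d=R.T@np.array([(uv[0]-m["cx"])/m["fx"],-(uv[1]-m["cy"])/m["fy"],-1]); o=-R.T@t
    return o+d*(z-o[2])/d[2]
def proj(cam,p):
    m=imaging.camera_model(cam); c=(m["world_to_cam"]@np.append(p,1))[:3]
    return m["cx"]+m["fx"]*c[0]/-c[2], m["cy"]-m["fy"]*c[1]/-c[2]
E
python3 - <<'E'
from h import *
np.set_printoptions(precision=4,suppress=True)
T=lambda l,z:np.array([back("top",px(c,(195,140),4),z) for c in l])
S=lambda l,z:np.array([back("side",px(c,(220,130),3),z) for c in l])
def rep(n,P):
    print(n,P[:,:2].tolist() and P[:,:2].round(4).tolist(),'mean',P.mean(0)); print('  edges',[ (round(float(np.linalg.norm(d)),4),round(float(np.degrees(np.arctan2(d[1],d[0]))),1)) for d in np.roll(P,-1,0)-P])
rep('blockT',T([(137,317),(215,313),(218,369),(142,373)],.01))
rep('blockS',S([(568,325),(634,350),(615,381),(550,352)],.01))
rep('plateT',T([(501,229),(505,413),(790,408),(783,224)],.147))
rep('plateS',S([(357,121),(279,206),(74,131),(153,53)],.147))
rep('cupT',T([(50,380)],.04))
E
```

```text
blockT [[0.4689, 0.2861], [0.4724, 0.2016], [0.4115, 0.1973], [0.408, 0.2792]] mean [0.4402 0.241  0.01  ]
  edges [(0.0846, -87.6), (0.0611, -176.0), (0.082, 92.5), (0.0613, 6.5)]
blockS [[0.4182, 0.2013], [0.4186, 0.2813], [0.4755, 0.2799], [0.4695, 0.2002]] mean [0.4454 0.2407 0.01  ]
  edges [(0.08, 89.7), (0.0569, -1.4), (0.0799, -94.3), (0.0514, 178.7)]
plateT [[0.5378, -0.1092], [0.3516, -0.1113], [0.3537, -0.3956], [0.5402, -0.3956]] mean [ 0.4458 -0.2529  0.147 ]
  edges [(0.1862, -179.4), (0.2843, -89.6), (0.1864, 0.0), (0.2863, 90.5)]
plateS [[0.3582, -0.1107], [0.5436, -0.1114], [0.5455, -0.3911], [0.3607, -0.4019]] mean [ 0.452  -0.2538  0.147 ]
  edges [(0.1854, -0.2), (0.2797, -89.6), (0.1851, -176.7), (0.2911, 90.5)]
cupT [[0.3987, 0.3704]] mean [0.3987 0.3704 0.04  ]
  edges [(0.0, 0.0)]
```

Request:
jog_arm(deltas="0 0 0 1 -1")

```text
t: 0.18
tool_pos: [0.2113, -0.5337, 0.2299]
ee_rot: [-2.516, 1.878, 0.004]
contact_force: [0.1, 0.8, 1.0]
gripper_width: 1.003
```

Request:
jog_arm(deltas="0 0 0 -1 -1;0 0 0 -1 -1;0 0 0 -1 -1;0 0 0 -1 -1;0 0 0 -1 -1;0 0 0 -1 -1;0 0 0 -1 -1;0 0 0 -1 -1;0 0 0 -1 -1;0 0 0 -1 -1;0 0 0 -1 -1;0 0 0 -1 -1")

```text
t: 1.18
tool_pos: [0.2099, -0.5286, 0.2225]
ee_rot: [-3.11, 0.294, 0.011]
contact_force: [0.2, 0.3, -0.9]
gripper_width: 0.997
```

Request:
jog_arm(deltas="0 0 0 -1 -1;0 0 0 -1 -1;-1 0 0 0 -1;-1 0 0 0 -1;-1 0.5 0 0 -1;-1 0.5 0 0 -1;-1 0.5 0 0 -1")

```text
t: 1.77
tool_pos: [0.0197, -0.5805, 0.2179]
ee_rot: [-3.112, -0.025, 0.004]
contact_force: [-0.2, 0.4, -0.3]
gripper_width: 1.001
```

```bash
cat >> h.py <<'E'
from scipy.spatial.transform import Rotation as Rn
np.set_printoptions(precision=4,suppress=True)
def show():
    s=r.get_state(); M=Rn.from_rotvec(s["ee_rot"]).as_matrix()
    print('t %.2f'%s["t"],'p',s["tool_pos"],'q',s["qpos"],'F',s["contact_force"].round(1),'g %.3f'%s["gripper_width"])
    print(' x',M[:,0],'y',M[:,1],'z',M[:,2],'tilt %.1f'%np.degrees(np.arccos(-M[2,2])))
    return s,M
def units(d):  # world shift (m) -> tool units
    s,M=show(); print(' units',M.T@np.array(d)/.04)
E
python3 -c "
from h import *;show()"
```

```text
t 1.77 p [ 0.0197 -0.5805  0.2179] q [-1.6435  0.4201  0.1099  1.2896 -0.0049 -0.0886] F [-0.2  0.4 -0.3] g 1.001
 x [ 0.9999  0.016  -0.0023] y [ 0.0159 -0.9994 -0.0292] z [-0.0028  0.0292 -0.9996] tilt 1.7
```

Request:
jog_arm(deltas="0 1 0 0 -1;0 1 0 0 -1;0 1 0 0 -1;0 1 0 0 -1;0 1 0 0 -1;0 1 0 0 -1;0 1 0 0 -1;0 1 0 0 -1")

```text
t: 2.43
tool_pos: [0.0085, -0.8088, 0.173]
ee_rot: [-3.139, -0.002, 0.006]
contact_force: [0.3, 4.4, -2.6]
gripper_width: 1.003
```

```bash
python3 -c "
from h import *;show()"
```

```text
t 2.43 p [ 0.0085 -0.8088  0.173 ] q [-1.637   1.0739  1.2118  1.7108 -0.0042 -0.0674] F [ 0.3  4.4 -2.6] g 1.003
 x [ 1.      0.0012 -0.004 ] y [ 0.0012 -1.     -0.0024] z [-0.004   0.0024 -1.    ] tilt 0.3
```

Request:
jog_arm(deltas="0 1 0 0 -1;0 1 0 0 -1;0 1 0 0 -1;0 1 0 0 -1;0 1 0 0 -1;0 1 0 0 -1")

```text
t: 2.93
tool_pos: [0.0073, -0.9062, 0.1112]
ee_rot: [2.987, 0.002, -0.007]
contact_force: [0.2, -0.9, -0.1]
gripper_width: 1.003
```

```bash
python3 -c "
from h import *;show()"
```

```text
t 2.93 p [ 0.0073 -0.9062  0.1112] q [-1.6343  1.1587  1.2183  1.4754  0.0049 -0.0644] F [ 0.2 -0.9 -0.1] g 1.003
 x [ 1.      0.0008 -0.0051] y [ 0.0016 -0.988   0.1544] z [-0.0049 -0.1544 -0.988 ] tilt 8.9
```

Request:
jog_arm(deltas="0 1 0 0 -1;0 1 0 0 -1;0 1 0 0 -1;0 1 -0.3 0 -1;0 1 -0.3 0 -1;0 1 -0.3 0 -1;0 1 -0.3 0 -1;0 1 -0.3 0 -1")

```text
t: 3.6
tool_pos: [0.0068, -1.0016, 0.1693]
ee_rot: [2.741, 0.002, -0.011]
contact_force: [0.6, -0.3, -0.5]
gripper_width: 1.0
```

```bash
python3 -c "
from h import *;show()"
```

```text
t 3.60 p [ 0.0068 -1.0016  0.1693] q [-1.6325  1.126   1.2203  1.2645  0.0167 -0.0595] F [ 0.6 -0.3 -0.5] g 1.000
 x [ 1.     -0.0003 -0.0078] y [ 0.0028 -0.9207  0.3902] z [-0.0073 -0.3902 -0.9207] tilt 23.0
```

Request:
jog_arm(deltas="0 1 0 0 -1;0 1 0 0 -1;0 1 0 0 -1;0 1 0 0 -1;0 1 0 0 -1;0 1 0 0 -1;0 1 0 0 -1;0 1 0 0 -1")

```text
t: 4.27
tool_pos: [0.0067, -1.092, 0.2804]
ee_rot: [2.455, 0.003, -0.016]
contact_force: [0.2, -0.2, 0.4]
gripper_width: 1.005
```

```bash
python3 -c "
from h import *;show()"
```

```text
t 4.27 p [ 0.0067 -1.092   0.2804] q [-1.6302  1.0709  1.2205  1.0339  0.0266 -0.0521] F [ 0.2 -0.2  0.4] g 1.005
 x [ 0.9999 -0.0023 -0.0124] y [ 0.0061 -0.7733  0.634 ] z [-0.0111 -0.634  -0.7732] tilt 39.4
```

Request:
jog_arm(deltas="0 1 0 0 -0.2;0 1 0 0 -0.2;0 -0.7 -0.7 0 -0.2;0 -0.7 -0.7 0 -0.2;0 -0.7 -0.7 0 -0.2;0 -0.7 -0.7 0 -0.2;0 -0.7 -0.7 0 -0.2;0 -0.7 -0.7 0 -0.2;0 -0.7 -0.7 0 -0.2;0 -0.7 -0.7 0 -0.2")

```text
t: 5.1
tool_pos: [0.0066, -0.8488, 0.3383]
ee_rot: [2.356, 0.003, -0.019]
contact_force: [-0.3, -0.6, 0.6]
gripper_width: 0.598
```

```bash
python3 -c "
from h import *;show()"
```

```text
t 5.10 p [ 0.0066 -0.8488  0.3383] q [-1.6547  0.2978 -0.0964  0.3917  0.0463 -0.0673] F [-0.3 -0.6  0.6] g 0.598
 x [ 0.9999 -0.0035 -0.0149] y [ 0.008  -0.7068  0.7074] z [-0.013  -0.7074 -0.7067] tilt 45.0
```

Request:
jog_arm(deltas="0.65 -0.5 -0.6 0 -0.2;0.65 -0.5 -0.6 0 -0.2;0.65 -0.5 -0.6 0 -0.2;0.65 -0.5 -0.6 0 -0.2;0.65 -0.5 -0.6 0 -0.2;0.65 -0.5 -0.6 0 -0.2;0.65 -0.5 -0.6 0 -0.2;0.65 -0.5 -0.6 0 -0.2;0.65 -0.5 -0.6 0 -0.2;0.65 -0.5 -0.6 0 -0.2;0.65 -0.5 -0.6 0 -0.2;0.65 -0.5 -0.6 0 -0.2")

```text
t: 6.1
tool_pos: [0.3208, -0.4643, 0.3893]
ee_rot: [2.308, -0.023, -0.003]
contact_force: [-0.0, -0.1, -0.1]
gripper_width: 0.596
```

```bash
python3 -c "
from h import *;units(np.array([.449,-.03,.25])-r.get_state()['tool_pos'])"
```

```text
t 6.10 p [ 0.3208 -0.4643  0.3893] q [-0.7853 -0.1561 -0.4557  0.6164 -0.5589  0.6114] F [-0.  -0.1 -0.1] g 0.596
 x [ 0.9998 -0.018   0.0052] y [-0.0159 -0.6724  0.74  ] z [-0.0098 -0.74   -0.6725] tilt 47.7
 units [ 2.9906 -9.9278 -5.7227]
```

Request:
jog_arm(deltas="0.25 -0.8 -0.7 0 -0.2;0.25 -0.8 -0.7 0 -0.2;0.25 -0.8 -0.7 0 -0.2;0.25 -0.8 -0.7 0 -0.2;0.25 -0.8 -0.7 0 -0.2;0.25 -0.8 -0.5 0 -0.2;0.25 -0.8 -0.5 0 -0.2;0.25 -0.8 -0.5 0 -0.2;0.25 -0.8 -0.5 0 -0.2;0.25 -0.8 -0.5 0 -0.2")

```text
t: 6.93
tool_pos: [0.4359, -0.073, 0.3358]
ee_rot: [2.291, -0.052, 0.075]
contact_force: [1.5, -0.1, 0.1]
gripper_width: 0.598
```

```bash
python3 -c "
from h import *;units(np.array([.449,-.03,.19])-r.get_state()['tool_pos'])"
```

```text
t 6.93 p [ 0.4359 -0.073   0.3358] q [ 0.2214  0.1863 -0.189   1.3886 -0.8347  1.9236] F [ 1.5 -0.1  0.1] g 0.598
 x [ 0.9974 -0.0133  0.0712] y [-0.0623 -0.6598  0.7488] z [ 0.037  -0.7513 -0.6589] tilt 48.8
 units [ 0.054  -3.4592  1.6055]
```

Request:
jog_arm(deltas="0 -0.5 0.25 0 -0.2;0 -0.5 0.25 0 -0.2;0 -0.5 0.25 0 -0.2;0 -0.5 0.25 0 -0.2;0 -0.5 0.25 0 -0.2;0 -0.5 0.2 0 -0.2;0 -0.4 0.1 0 -0.2;0 0 0 0 -0.2")

```text
t: 7.6
tool_pos: [0.4597, -0.0147, 0.1927]
ee_rot: [2.305, -0.055, 0.118]
contact_force: [-0.3, 0.8, 0.9]
gripper_width: 0.596
```

```bash
python3 -c "
from h import *
s,M=show()
import cv2
for n,o in (('side',(250,90)),):
    im=imaging.grab_frame(n)[o[1]:o[1]+130,o[0]:o[0]+160]; cv2.imwrite('pics/a1.png',cv2.resize(im[:,:,::-1],None,fx=5,fy=5,interpolation=cv2.INTER_CUBIC)[:600,:800])
units(np.array([.449,-.117,.091])+.019*M[:,2]-s['tool_pos'])"
```

```text
t 7.60 p [ 0.4597 -0.0147  0.1927] q [ 0.3268  0.3663 -0.3309  1.1272 -0.8087  2.054 ] F [-0.3  0.8  0.9] g 0.596
 x [ 0.9947 -0.0016  0.1032] y [-0.0775 -0.6718  0.7367] z [ 0.0682 -0.7407 -0.6683] tilt 48.1
t 7.65 p [ 0.4602 -0.0151  0.1942] q [ 0.3261  0.3645 -0.3295  1.1288 -0.8101  2.0533] F [-0.1  0.   1.3] g 0.601
 x [ 0.9945 -0.0014  0.1046] y [-0.0785 -0.6712  0.7371] z [ 0.0692 -0.7413 -0.6676] tilt 48.1
 units [-0.5298 -0.1358  4.0503]
```

View pics/a1.png

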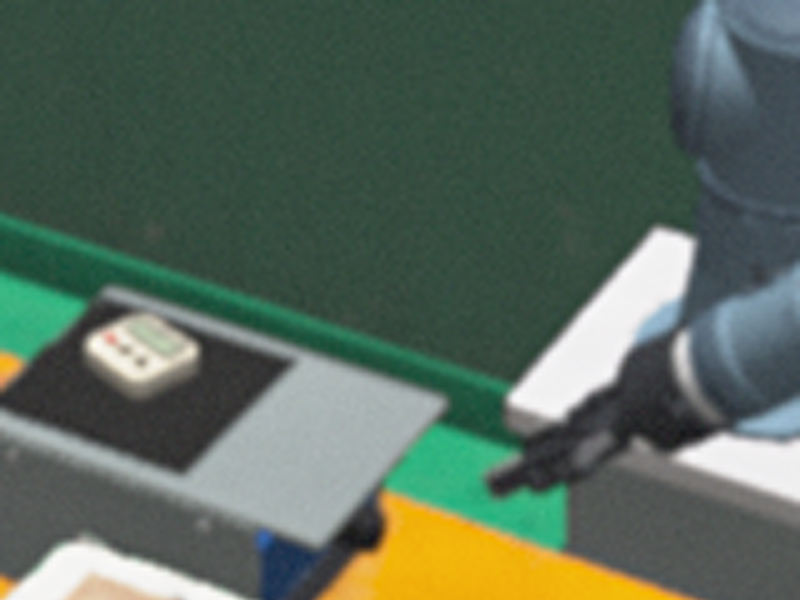

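Request:
jog_arm(deltas="-0.5 -0.1 0 0 -0.2;0 0 0.5 0 -0.2;0 0 0.5 0 -0.2;0 0 0.5 0 -0.2;0 0 0.5 0 -0.2;0 0 0.4 0 -0.2;0 0 0 0 -0.2")

```text
t: 8.23
tool_pos: [0.457, -0.0851, 0.1361]
ee_rot: [2.308, -0.069, 0.156]
contact_force: [0.3, -0.2, 0.1]
gripper_width: 0.603
```

```bash
python3 -c "
from h import *
s,M=show()
units(np.array([.449,-.117,.091])+.019*M[:,2]-s['tool_pos'])"
```

```text
t 8.23 p [ 0.457  -0.0851  0.1361] q [ 0.1839  0.322  -0.5612  0.7558 -0.8359  1.8443] F [ 0.3 -0.2  0.1] g 0.603
 x [0.9909 0.     0.1344] y [-0.0991 -0.6751  0.7311] z [ 0.0907 -0.7377 -0.669 ] tilt 48.0
t 8.23 p [ 0.457  -0.0851  0.1361] q [ 0.1839  0.322  -0.5612  0.7558 -0.8359  1.8443] F [ 0.3 -0.2  0.1] g 0.603
 x [0.9909 0.     0.1344] y [-0.0991 -0.6751  0.7311] z [ 0.0907 -0.7377 -0.669 ] tilt 48.0
 units [-0.35   -0.2658  1.7996]
```

Request:
jog_arm(deltas="-0.12 -0.1 0.3 0 -0.2;-0.12 -0.1 0.3 0 -0.2;-0.12 -0.1 0.3 0 -0.2;-0.05 0 0.3 0 -0.2;-0.05 0 0.2 0 -0.2;0 0 0 0 -0.2")

```text
t: 8.73
tool_pos: [0.453, -0.1193, 0.0978]
ee_rot: [2.307, -0.083, 0.181]
contact_force: [0.1, -0.2, 0.1]
gripper_width: 0.595
```

```bash
python3 -c "
from h import *
s,M=show()
units(np.array([.449,-.117,.091])+.019*M[:,2]-s['tool_pos'])
import cv2
for n,o in (('side',(260,140)),):
    im=imaging.grab_frame(n)[o[1]:o[1]+100,o[0]:o[0]+130]; cv2.imwrite('pics/a2.png',cv2.resize(im[:,:,::-1],None,fx=6,fy=6,interpolation=cv2.INTER_CUBIC))
"
```

```text
t 8.73 p [ 0.453  -0.1193  0.0978] q [ 0.109   0.329  -0.686   0.5207 -0.8389  1.7365] F [ 0.1 -0.2  0.1] g 0.595
 x [ 0.9876 -0.0028  0.1572] y [-0.1177 -0.676   0.7275] z [ 0.1042 -0.7369 -0.6679] tilt 48.1
t 8.73 p [ 0.453  -0.1193  0.0978] q [ 0.109   0.329  -0.686   0.5207 -0.8389  1.7365] F [ 0.1 -0.2  0.1] g 0.595
 x [ 0.9876 -0.0028  0.1572] y [-0.1177 -0.676   0.7275] z [ 0.1042 -0.7369 -0.6679] tilt 48.1
 units [-0.1247 -0.1503  0.5367]
```

View pics/a2.png

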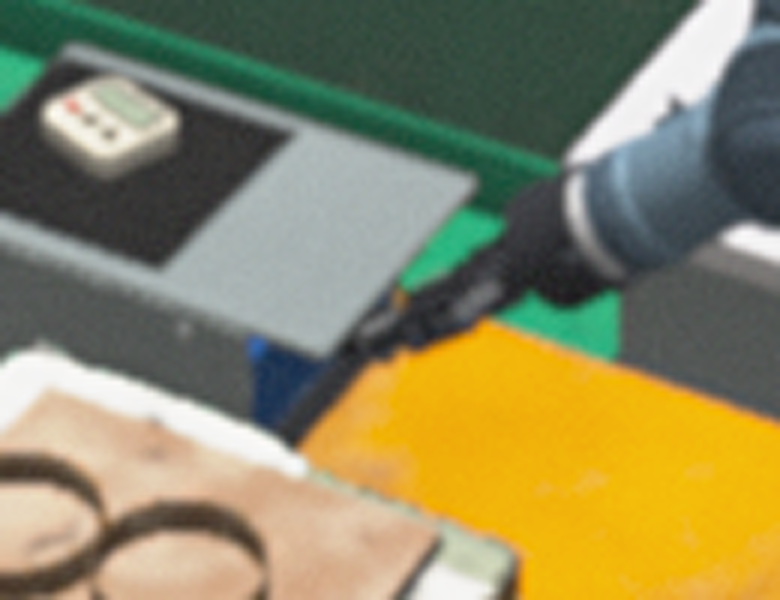

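Request:
jog_arm(deltas="-0.06 -0.08 0.2 0 -0.2;-0.06 -0.08 0.2 0 -0.2;0 0 0.1 0 -0.2;0 0 0 0 0;0 0 0 0 0.2;0 0 0 0 0.4;0 0 0 0 0.6;0 0 0 0 0.8;0 0 0 0 1;0 0 0 0 1;0 0 0 0 1;0 0 0 0 1", newtons=50)

```text
t: 9.78
tool_pos: [0.4477, -0.126, 0.0841]
ee_rot: [2.313, -0.069, 0.169]
contact_force: [0.7, -1.8, -3.2]
gripper_width: 0.28
```

```bash
python3 -c "
from h import *
s,M=show(); print(s['tool_pos']-.019*M[:,2],proj('side',s['tool_pos']),s['torque'])
"
```

```text
t 9.78 p [ 0.4477 -0.126   0.0841] q [ 0.092   0.3389 -0.718   0.466  -0.8327  1.7013] F [ 0.7 -1.8 -3.2] g 0.280
 x [0.9896 0.0033 0.1436] y [-0.1031 -0.6795  0.7264] z [ 0.1    -0.7337 -0.6721] tilt 47.8
[ 0.4458 -0.112   0.0969] (np.float64(322.54382836383223), np.float64(195.8047665696492)) [0.9592 0.7124 0.1628]
```

Request:
jog_arm(deltas="0 0 0 0 0.2;0 0 0 0 0.2;0 0 0.15 0 0.2;0 0 0.1 0 0.2;0 0 0 0 0.2;0 0 0 0 1;0 0 0 0 1;0 0 0 0 1;0 0 0 0 1;0 0 0 0 1", newtons=70)

```text
t: 10.62
tool_pos: [0.4481, -0.1348, 0.0801]
ee_rot: [2.306, -0.068, 0.167]
contact_force: [1.2, 0.3, 0.3]
gripper_width: 0.283
```

```bash
python3 -c "
from h import *
s,M=show(); print(s['tool_pos']-.019*M[:,2],s['torque'])
units([0,0,.01]);units([0,.01,0])
"
```

```text
t 10.62 p [ 0.4481 -0.1348  0.0801] q [ 0.0745  0.3438 -0.7327  0.4284 -0.8383  1.6745] F [1.2 0.3 0.3] g 0.283
 x [0.9898 0.0044 0.1424] y [-0.1021 -0.6746  0.7311] z [ 0.0993 -0.7382 -0.6673] tilt 48.1
[ 0.4462 -0.1207  0.0928] [ 0.7594  1.1085 -0.1223]
t 10.62 p [ 0.4481 -0.1348  0.0801] q [ 0.0745  0.3438 -0.7327  0.4284 -0.8383  1.6745] F [1.2 0.3 0.3] g 0.283
 x [0.9898 0.0044 0.1424] y [-0.1021 -0.6746  0.7311] z [ 0.0993 -0.7382 -0.6673] tilt 48.1
 units [ 0.0356  0.1828 -0.1668]
t 10.62 p [ 0.4481 -0.1348  0.0801] q [ 0.0745  0.3438 -0.7327  0.4284 -0.8383  1.6745] F [1.2 0.3 0.3] g 0.283
 x [0.9898 0.0044 0.1424] y [-0.1021 -0.6746  0.7311] z [ 0.0993 -0.7382 -0.6673] tilt 48.1
 units [ 0.0011 -0.1686 -0.1845]
```

Request:
jog_arm(deltas="0.01 0.08 -0.07 0 1;0.01 0.08 -0.07 0 1;0 0 0 0 1")

```text
t: 10.87
tool_pos: [0.448, -0.133, 0.0857]
ee_rot: [2.316, -0.066, 0.165]
contact_force: [3.7, -1.2, -6.3]
gripper_width: 0.28
```

Request:
jog_arm(deltas="0 -0.05 -0.05 0 1;0 -0.05 -0.05 0 1;0 0 0 0 1")

```text
t: 11.12
tool_pos: [0.4479, -0.132, 0.0853]
ee_rot: [2.306, -0.074, 0.162]
contact_force: [5.2, 1.2, -6.7]
gripper_width: 0.281
```

Request:
jog_arm(deltas="0.01 0.08 -0.07 0 1;0 0 0 0 1")

```text
t: 11.28
tool_pos: [0.4479, -0.1318, 0.0875]
ee_rot: [2.31, -0.075, 0.16]
contact_force: [3.0, -1.8, -5.9]
gripper_width: 0.28
```

Request:
jog_arm(deltas="0 -0.06 -0.06 0 1;0 -0.06 -0.06 0 1;0 0 0 0 1")

```text
t: 11.53
tool_pos: [0.4478, -0.1322, 0.0875]
ee_rot: [2.295, -0.086, 0.156]
contact_force: [4.1, 1.7, -6.8]
gripper_width: 0.282
```

Request:
jog_arm(deltas="0.01 0.05 -0.05 0 1;0 -0.1 -0.1 0 1;0 -0.1 -0.1 0 1")

```text
t: 11.78
tool_pos: [0.4469, -0.1298, 0.0909]
ee_rot: [2.274, -0.097, 0.15]
contact_force: [22.9, -52.8, -27.5]
gripper_width: 0.276
```

```bash
python3 -c "
from h import *
s,M=show(); print(s['tool_pos']-.019*M[:,2],s['torque'])"
```

```text
t 11.78 p [ 0.4469 -0.1298  0.0909] q [ 0.1011  0.3635 -0.6831  0.5259 -0.87    1.7577] F [ 22.9 -52.8 -27.5] g 0.276
 x [ 0.9899 -0.02    0.1404] y [-0.1197 -0.649   0.7513] z [ 0.076  -0.7606 -0.6448] tilt 49.8
[ 0.4455 -0.1153  0.1031] [-1.3991 -1.1801  2.8454]
```

Request:
jog_arm(deltas="0 0.03 0.03 0 1;0 0 0 0 1;0 0 0 0 1")

```text
t: 12.03
tool_pos: [0.4476, -0.1326, 0.0886]
ee_rot: [2.275, -0.097, 0.145]
contact_force: [4.2, -0.5, -7.2]
gripper_width: 0.275
```

Request:
jog_arm(deltas="0 -0.06 -0.06 0 1")

```text
t: 12.12
tool_pos: [0.4474, -0.1301, 0.0883]
ee_rot: [2.273, -0.097, 0.144]
contact_force: [9.0, -34.0, -17.7]
gripper_width: 0.278
```

Request:
jog_arm(deltas="0 0.03 0.03 0 1;0.01 0.05 -0.05 0 1;0 0.01 0 0 1;0 -0.05 -0.05 0 1")

```text
t: 12.45
tool_pos: [0.4473, -0.1298, 0.0904]
ee_rot: [2.27, -0.096, 0.142]
contact_force: [13.7, -44.4, -26.9]
gripper_width: 0.279
```

Request:
jog_arm(deltas="0 0.03 0.03 0 1;0.01 0.07 -0.07 0 1;0 0.01 0 0 1;0 -0.04 -0.05 0 1")

```text
t: 12.78
tool_pos: [0.4476, -0.1286, 0.0933]
ee_rot: [2.272, -0.095, 0.141]
contact_force: [2.6, -4.7, -4.6]
gripper_width: 0.277
```

Request:
jog_arm(deltas="0 -0.05 -0.05 0 1;0 -0.05 -0.05 0 1")

```text
t: 12.95
tool_pos: [0.4475, -0.1234, 0.0935]
ee_rot: [2.268, -0.094, 0.141]
contact_force: [3.4, -3.4, -5.0]
gripper_width: 0.278
```

Released at about 13 mm of lift. Pulling on.

Request:
jog_arm(deltas="0 -0.15 -0.18 0 1;0 -0.15 -0.18 0 1;0 -0.15 -0.18 0 1;0 -0.15 -0.18 0 1")

```text
t: 13.28
tool_pos: [0.4471, -0.0843, 0.0928]
ee_rot: [2.27, -0.095, 0.139]
contact_force: [3.5, -1.4, -7.3]
gripper_width: 0.275
```

```bash
python3 -c "
from h import *
show();units([0,.04,0])"
```

```text
t 13.28 p [ 0.4471 -0.0843  0.0928] q [ 0.2045  0.4149 -0.5951  0.6962 -0.8658  1.9214] F [ 3.5 -1.4 -7.3] g 0.275
 x [ 0.991  -0.0217  0.1324] y [-0.115  -0.6455  0.7551] z [ 0.069  -0.7635 -0.6421] tilt 50.0
t 13.28 p [ 0.4471 -0.0843  0.0928] q [ 0.2045  0.4149 -0.5951  0.6962 -0.8658  1.9214] F [ 3.5 -1.4 -7.3] g 0.275
 x [ 0.991  -0.0217  0.1324] y [-0.115  -0.6455  0.7551] z [ 0.069  -0.7635 -0.6421] tilt 50.0
 units [-0.0217 -0.6455 -0.7635]
```

Request:
jog_arm(deltas="0 -0.36 -0.35 0 1;0 -0.36 -0.35 0 1;0 -0.36 -0.35 0 1;0 -0.36 -0.35 0 1;0 -0.36 -0.35 0 1;0 -0.36 -0.35 0 1;0 0 0 0 1")

```text
t: 13.87
tool_pos: [0.4459, 0.0404, 0.0814]
ee_rot: [2.261, -0.086, 0.133]
contact_force: [-1.0, 0.9, 0.3]
gripper_width: 0.279
```

```bash
python3 -c "
from h import *
show();units([0,.04,0])"
```

```text
t 13.87 p [0.4459 0.0404 0.0814] q [ 0.4567  0.589  -0.3562  1.0393 -0.8037  2.2813] F [-1.   0.9  0.3] g 0.279
 x [ 0.992  -0.0169  0.1252] y [-0.107  -0.6388  0.7619] z [ 0.0671 -0.7692 -0.6355] tilt 50.5
t 13.87 p [0.4459 0.0404 0.0814] q [ 0.4567  0.589  -0.3562  1.0393 -0.8037  2.2813] F [-1.   0.9  0.3] g 0.279
 x [ 0.992  -0.0169  0.1252] y [-0.107  -0.6388  0.7619] z [ 0.0671 -0.7692 -0.6355] tilt 50.5
 units [-0.0169 -0.6388 -0.7692]
```

Drawer is down (z force 0) and about 175 mm out; pull the rest gently until the stop.

Request:
jog_arm(deltas="0 -0.1 -0.12 0 1;0 -0.1 -0.12 0 1;0 -0.1 -0.12 0 1;0 -0.06 -0.07 0 1;0 -0.04 -0.05 0 1")

```text
t: 14.28
tool_pos: [0.4453, 0.0667, 0.0819]
ee_rot: [2.257, -0.085, 0.135]
contact_force: [4.9, -22.0, -8.2]
gripper_width: 0.275
```

Request:
jog_arm(deltas="0 0 0 0 1;0 0 0 0 0.2;0 0 0 0 -0.1;0 0 0 0 -0.2;0 0 0 0 -0.3;0 0 -0.3 0 -0.3;0 0 -0.6 0 -0.3;0 0 -0.8 0 -0.3;0 0 -0.8 0 -0.3;0 0.4 -0.6 0 -0.3;0 0.7 -0.6 0 -0.3;0 0.7 -0.6 0 -0.3")

```text
t: 15.28
tool_pos: [0.4247, 0.1555, 0.2486]
ee_rot: [2.248, -0.099, 0.143]
contact_force: [1.0, -0.9, -0.3]
gripper_width: 0.649
```

```bash
python3 -c "
from h import *
import cv2
im=imaging.grab_frame('top')[140:260,195:395]; cv2.imwrite('pics/b1.png',cv2.resize(im[:,:,::-1],None,fx=4,fy=4,interpolation=cv2.INTER_CUBIC))
units([0,0,.04])"
```

```text
t 15.33 p [0.4258 0.1563 0.2557] q [ 0.6667  0.5637  0.0761  1.6741 -0.7153  2.5531] F [0.2 0.3 4.3] g 0.648
 x [ 0.9894 -0.0204  0.1438] y [-0.1243 -0.631   0.7657] z [ 0.0751 -0.7755 -0.6269] tilt 51.2
 units [ 0.1438  0.7657 -0.6269]
```

View pics/b1.png

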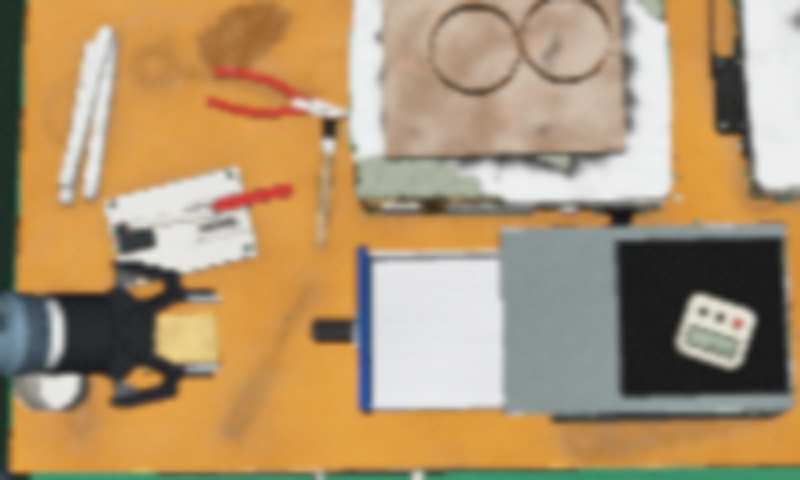

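Request:
jog_arm(deltas="0 0.77 -0.63 0 -0.3;0 0.77 -0.63 0 -0.3;0 0.77 -0.63 0 -0.3;0 0.7 0.6 0 -0.3;0 0.7 0.7 0 -0.3;0 0.7 0.7 0 -0.3;0 0.7 0.7 0 -0.3;0 0.7 0.7 0 -0.3;0 0.7 0.7 0 -0.3;0 0.7 0.7 0 -0.3;0 0.7 0.7 0 -0.3;0 0.7 0.7 0 -0.3")

```text
t: 16.33
tool_pos: [0.4023, -0.2008, 0.4178]
ee_rot: [2.252, -0.098, 0.192]
contact_force: [1.3, 0.2, -1.9]
gripper_width: 0.652
```

```bash
python3 -c "
from h import *
units(np.array([.06,-.62,.36])-r.get_state()['tool_pos'])"
```

```text
t 16.33 p [ 0.4023 -0.2008  0.4178] q [-0.0649 -0.1148 -0.3228  1.1204 -0.8704  1.48  ] F [ 1.3  0.2 -1.9] g 0.652
 x [ 0.9851 -0.0054  0.1717] y [-0.1361 -0.6344  0.761 ] z [ 0.1048 -0.773  -0.6257] tilt 51.3
 units [-8.622  6.714  8.109]
```

Request:
jog_arm(deltas="-0.5 0.55 0.6 0 -0.3;-0.5 0.55 0.6 0 -0.3;-0.6 0.5 0.6 0 -0.3;-0.6 0.5 0.6 0 -0.3;-0.6 0.5 0.6 0 -0.3;-0.6 0.5 0.6 0 -0.3;-0.6 0.5 0.6 0 -0.3;-0.6 0.5 0.6 0 -0.3;-0.6 0.5 0.6 0 -0.3;-0.6 0.5 0.6 0 -0.3;-0.6 0.5 0.6 0 -0.3;-0.6 0.5 0.6 0 -0.3")

```text
t: 17.33
tool_pos: [0.1044, -0.59, 0.3895]
ee_rot: [2.216, -0.114, 0.211]
contact_force: [0.7, -0.9, 0.1]
gripper_width: 0.65
```

```bash
python3 -c "
from h import *
units(np.array([.06,-.5,.33])-r.get_state()['tool_pos'])"
```

```text
t 17.33 p [ 0.1044 -0.59    0.3895] q [-1.552  -0.3038 -0.6897  0.2572  0.0966  0.1702] F [ 0.7 -0.9  0.1] g 0.650
 x [ 0.9813 -0.0071  0.1926] y [-0.1572 -0.6072  0.7788] z [ 0.1114 -0.7945 -0.597 ] tilt 53.3
 units [-1.3908 -2.3512 -1.024 ]
```

Request:
jog_arm(deltas="0.8 -0.2 -0.3 0 -0.3;0.4 -0.5 -0.6 0 -0.3;-0.1 -0.6 -0.65 0 -0.3;-0.1 -0.6 -0.65 0 -0.3;-0.1 -0.6 -0.65 0 -0.3;-0.1 -0.6 -0.65 0 -0.3;-0.1 -0.6 -0.65 0 -0.3;-0.1 -0.6 -0.65 0 -0.3")

```text
t: 18.0
tool_pos: [0.1155, -0.3433, 0.3714]
ee_rot: [2.215, -0.199, 0.161]
contact_force: [-16.3, 32.7, -3.2]
gripper_width: 0.656
```

```bash
python3 -c "
from h import *
units([0,.04,0])"
```

```text
t 18.00 p [ 0.1155 -0.3433  0.3714] q [-1.2273 -0.84   -0.8927  0.6156 -0.2277  0.4119] F [-16.3  32.7  -3.2] g 0.656
 x [ 0.9788 -0.0858  0.1861] y [-0.1999 -0.5992  0.7752] z [ 0.045  -0.796  -0.6036] tilt 52.9
 units [-0.0858 -0.5992 -0.796 ]
```

Request:
jog_arm(deltas="0 0 0 0 -0.3")

```text
t: 18.08
tool_pos: [0.1169, -0.34, 0.3661]
ee_rot: [2.226, -0.193, 0.159]
contact_force: [0.5, 0.0, -0.3]
gripper_width: 0.651
```

Request:
jog_arm(deltas="0 -0.2 0.6 0 -0.3;0 -0.2 0.6 0 -0.3")

```text
t: 18.25
tool_pos: [0.1245, -0.3689, 0.3302]
ee_rot: [2.215, -0.188, 0.165]
contact_force: [0.2, 0.4, -0.9]
gripper_width: 0.652
```

```bash
python3 -c "
from h import *
units([0,.04,0])"
```

```text
t 18.25 p [ 0.1245 -0.3689  0.3302] q [-1.2426 -0.7768 -0.9951  0.4463 -0.2087  0.3957] F [ 0.2  0.4 -0.9] g 0.652
 x [ 0.9796 -0.0765  0.1856] y [-0.1938 -0.6007  0.7756] z [ 0.0521 -0.7958 -0.6033] tilt 52.9
 units [-0.0765 -0.6007 -0.7958]
```

Request:
jog_arm(deltas="-0.5 -0.8 0 0 -0.3;-0.5 -0.8 0 0 -0.3;-0.3 -0.9 0 0 -0.3;0 -1 0 0 -0.3;0 -1 0 0 -0.3;0 -1 0 0 -0.3;0 -1 0 0 -0.3;0 -1 0 0 -0.3")

```text
t: 18.92
tool_pos: [0.1542, -0.2168, 0.2404]
ee_rot: [2.313, -0.266, 0.111]
contact_force: [0.8, -0.1, 0.0]
gripper_width: 0.649
```

```bash
python3 -c "
from h import *
units([0,.04,0])"
```

```text
t 18.92 p [ 0.1542 -0.2168  0.2404] q [-0.3579 -0.6153 -1.0182  0.8146 -0.7524  1.3011] F [ 0.8 -0.1  0. ] g 0.649
 x [ 0.9742 -0.1566  0.1627] y [-0.2258 -0.6668  0.7102] z [-0.0028 -0.7286 -0.6849] tilt 46.8
 units [-0.1566 -0.6668 -0.7286]
```

Request:
jog_arm(deltas="-0.23 0.35 0.9 0 -0.3;-0.23 0.35 0.9 0 -0.3;-0.23 0.35 0.9 0 -0.3;-0.23 0.35 0.9 0 -0.3;-0.23 0.35 0.9 0 -0.3;-0.23 0.35 0.9 0 -0.3;-0.23 0.35 0.9 0 -0.3")

```text
t: 19.5
tool_pos: [0.1744, -0.4289, 0.2204]
ee_rot: [2.393, -0.125, 0.129]
contact_force: [1.4, 0.1, -0.5]
gripper_width: 0.652
```

```bash
python3 -c "
from h import *
units([0,.04,0])"
```

```text
t 19.50 p [ 0.1744 -0.4289  0.2204] q [-1.1865 -0.3731 -1.0171  0.2004 -0.2024  0.4116] F [ 1.4  0.1 -0.5] g 0.652
 x [ 0.9903 -0.0541  0.128 ] y [-0.1265 -0.7326  0.6688] z [ 0.0576 -0.6785 -0.7324] tilt 42.9
 units [-0.0541 -0.7326 -0.6785]
```

Request:
jog_arm(deltas="-0.6 -0.5 0.5 0 -0.3;-0.6 -0.5 0.5 0 -0.3;-0.6 -0.5 0.5 0 -0.3;-0.3 -0.7 0.6 0 -0.3;0 -0.8 0.6 0 -0.3;0 -0.8 0.6 0 -0.3;0 -0.8 0.6 0 -0.3;0 -0.8 0.6 0 -0.3")

```text
t: 20.17
tool_pos: [0.1733, -0.4825, 0.0698]
ee_rot: [2.546, -0.204, 0.029]
contact_force: [0.9, -1.0, 0.3]
gripper_width: 0.65
```

```bash
python3 -c "
from h import *
units([0,.04,0])"
```

```text
t 20.17 p [ 0.1733 -0.4825  0.0698] q [-1.221   0.0866 -1.0172 -0.0851 -0.2136  0.4492] F [ 0.9 -1.   0.3] g 0.650
 x [ 0.988  -0.1398  0.0652] y [-0.1524 -0.8205  0.5509] z [-0.0235 -0.5542 -0.832 ] tilt 33.7
 units [-0.1398 -0.8205 -0.5542]
```

Request:
jog_arm(deltas="-0.6 -0.6 -0.3 0 -0.3;-0.6 -0.6 -0.3 0 -0.3;-0.6 -0.6 -0.3 0 -0.3;-0.6 -0.6 -0.3 0 -0.3;-0.6 -0.7 -0.3 0 -0.3;-0.6 -0.7 -0.3 0 -0.3;-0.4 -0.8 -0.3 0 -0.3;-0.2 -0.8 -0.3 0 -0.3")

```text
t: 20.83
tool_pos: [0.1042, -0.2998, 0.1393]
ee_rot: [2.711, -0.258, -0.092]
contact_force: [1.4, 0.2, -0.1]
gripper_width: 0.65
```

```bash
python3 -c "
from h import *
units([0,.04,0])"
```

```text
t 20.83 p [ 0.1042 -0.2998  0.1393] q [-1.2024 -0.3818 -1.0175  0.5854 -0.2405  0.5156] F [ 1.4  0.2 -0.1] g 0.650
 x [ 0.9806 -0.1941 -0.0258] y [-0.1669 -0.8974  0.4084] z [-0.1024 -0.3962 -0.9124] tilt 24.2
 units [-0.1941 -0.8974 -0.3962]
```

Request:
jog_arm(deltas="-0.8 0.5 0.3 0 -0.3;-0.8 0.5 0.3 0 -0.3;-0.8 0.5 0.3 0 -0.3;-0.8 0.5 0.3 0 -0.3;-0.8 0.5 0.3 0 -0.3;0 -0.6 0.6 0 -0.3;0 -0.8 0.5 0 -0.3;0 -0.8 0.5 0 -0.3")

```text
t: 21.5
tool_pos: [-0.0615, -0.3836, 0.1064]
ee_rot: [2.748, -0.189, -0.075]
contact_force: [0.5, 0.2, -0.0]
gripper_width: 0.653
```

```bash
python3 -c "
from h import *
units([0,.04,0])"
```

```text
t 21.50 p [-0.0615 -0.3836  0.1064] q [-1.9452 -0.2207 -1.0184  0.3879  0.0636 -0.2244] F [ 0.5  0.2 -0. ] g 0.653
 x [ 0.9895 -0.1422 -0.0262] y [-0.1218 -0.9172  0.3794] z [-0.078  -0.3722 -0.9249] tilt 22.4
 units [-0.1422 -0.9172 -0.3722]
```

Request:
jog_arm(deltas="0.1 -0.9 0.2 0 -0.3;0.1 -0.9 0.2 0 -0.3;0.1 -0.9 0.2 0 -0.3;0.1 -0.9 0.2 0 -0.3;0.1 -0.9 0.1 0 -0.3;0.1 -0.9 0.1 0 -0.3;0.1 -0.9 0.1 0 -0.3")

```text
t: 22.08
tool_pos: [-0.0157, -0.251, 0.127]
ee_rot: [2.913, -0.206, -0.05]
contact_force: [0.6, 0.2, 0.2]
gripper_width: 0.65
```

```bash
python3 -c "
from h import *
units([0,.04,0])"
```

```text
t 22.08 p [-0.0157 -0.251   0.127 ] q [-1.9246 -0.463  -1.0184  0.7933  0.0287 -0.2095] F [0.6 0.2 0.2] g 0.650
 x [ 0.9896 -0.1426 -0.0185] y [-0.1351 -0.9658  0.2213] z [-0.0494 -0.2165 -0.975 ] tilt 12.8
 units [-0.1426 -0.9658 -0.2165]
```

Request:
jog_arm(deltas="0 -0.4 0.8 0 -0.3;0 -0.4 0.8 0 -0.3;0 -0.4 0.8 0 -0.3;0 -0.4 0.8 0 -0.3;0 -0.4 0.8 0 -0.3")

```text
t: 22.5
tool_pos: [-0.0119, -0.2784, 0.0742]
ee_rot: [3.009, -0.211, -0.054]
contact_force: [0.2, -0.6, 0.1]
gripper_width: 0.65
```

```bash
python3 -c "
from h import *
units([0,.04,0])"
```

```text
t 22.50 p [-0.0119 -0.2784  0.0742] q [-1.8296 -0.2089 -1.0183  0.6319 -0.0114 -0.1198] F [ 0.2 -0.6  0.1] g 0.650
 x [ 0.9897 -0.1409 -0.0267] y [-0.1364 -0.9825  0.1269] z [-0.0441 -0.1219 -0.9916] tilt 7.5
 units [-0.1409 -0.9825 -0.1219]
```

Request:
jog_arm(deltas="0.1 -0.7 0.6 0 -0.3;0.1 -0.7 0.6 0 -0.3;0.1 -0.7 0.6 0 -0.3;0.1 -0.7 0.6 0 -0.3")

```text
t: 22.83
tool_pos: [0.0237, -0.2568, 0.0477]
ee_rot: [3.104, -0.222, -0.071]
contact_force: [0.4, 0.3, 0.3]
gripper_width: 0.652
```

```bash
python3 -c "
from h import *
units([0,.04,0])"
```

```text
t 22.83 p [ 0.0237 -0.2568  0.0477] q [-1.6715 -0.1064 -1.0183  0.6289 -0.0447  0.0412] F [0.4 0.3 0.3] g 0.652
 x [ 0.9888 -0.1426 -0.0433] y [-0.1413 -0.9895  0.0318] z [-0.0474 -0.0253 -0.9986] tilt 3.1
 units [-0.1426 -0.9895 -0.0253]
```

Request:
jog_arm(deltas="0.4 0.55 -0.7 0 -1;0.4 0.55 -0.7 0 -1;0.4 0.55 -0.7 0 -1;0.4 0.55 -0.7 0 -1;0.4 0.5 -0.7 0 -1;0.4 0.5 -0.7 0 -1;0.5 0.5 -0.7 0 -1;0.8 0 -0.3 0 -1;0.9 -0.3 0 0 -1;0.9 -0.4 0 0 -1")

```text
t: 23.67
tool_pos: [0.2454, -0.3953, 0.2488]
ee_rot: [3.125, -0.226, -0.079]
contact_force: [0.4, -1.2, -0.6]
gripper_width: 0.996
```

```bash
python3 -c "
from h import *
units(np.array([.44,-.05,.27])-r.get_state()['tool_pos'])"
```

```text
t 23.67 p [ 0.2454 -0.3953  0.2488] q [-1.1198  0.1705 -0.1535  1.2658 -0.0475  0.5955] F [ 0.4 -1.2 -0.6] g 0.996
 x [ 0.9884 -0.1437 -0.0499] y [-0.1433 -0.9896  0.0109] z [-0.051  -0.0036 -0.9987] tilt 2.9
 units [ 3.542  -9.2344 -0.808 ]
```

Request:
jog_arm(deltas="0.35 -0.85 -0.15 0 -1;0.35 -0.85 -0.15 0 -1;0.35 -0.85 -0.15 0 -1;0.35 -0.85 -0.15 0 -1;0.35 -0.85 -0.1 0 -1;0.35 -0.85 -0.1 0 -1;0.35 -0.85 -0.1 0 -1;0.35 -0.85 -0.1 0 -1;0.35 -0.85 -0.1 0 -1;0.35 -0.85 -0.1 0 -1;0.1 -0.9 0 0 -1;0 -0.9 0 0 -1")

```text
t: 24.67
tool_pos: [0.4633, 0.0093, 0.2876]
ee_rot: [3.114, -0.214, -0.064]
contact_force: [0.5, -0.1, 0.1]
gripper_width: 1.001
```

```bash
python3 -c "
from h import *
units(np.array([.443,.241,.10])-r.get_state()['tool_pos'])"
```

```text
t 24.67 p [0.4633 0.0093 0.2876] q [-0.1025  0.1775 -0.0452  1.3885 -0.0213  1.6062] F [ 0.5 -0.1  0.1] g 1.001
 x [ 0.9897 -0.1374 -0.0395] y [-0.1366 -0.9904  0.0227] z [-0.0423 -0.0171 -0.999 ] tilt 2.6
 units [-1.1134 -5.7739  4.6087]
```

Request:
jog_arm(deltas="-0.15 -0.72 0.3 -1 -1;-0.15 -0.72 0.3 -0.9 -1;-0.15 -0.72 0.4 0 -1;-0.15 -0.72 0.5 0 -1;-0.15 -0.72 0.6 0 -1;-0.15 -0.72 0.6 0 -1;-0.1 -0.72 0.7 0 -1;0 -0.6 0.7 0 -1;0 0 0 0 -1")

```text
t: 25.42
tool_pos: [0.4157, 0.2505, 0.1189]
ee_rot: [3.121, 0.082, -0.041]
contact_force: [-0.1, -0.4, -0.6]
gripper_width: 0.999
```

```bash
python3 -c "
from h import *
import cv2
a=imaging.grab_frame('side')[200:310,340:500];b=imaging.grab_frame('top')[185:255,195:295]
cv2.imwrite('pics/c1.png',np.vstack([cv2.resize(a[:,:,::-1],(640,440),interpolation=cv2.INTER_CUBIC)]))
units(np.array([.443,.241,.10])-r.get_state()['tool_pos'])"
```

```text
t 25.52 p [0.4182 0.2486 0.1226] q [ 0.4118  0.2885 -0.3374  0.9727 -0.0093  1.9324] F [ 0.3 -0.   0.7] g 0.996
 x [ 0.9985  0.0501 -0.0227] y [ 0.0505 -0.9986  0.0186] z [-0.0218 -0.0197 -0.9996] tilt 1.7
 units [0.6234 0.2101 0.5553]
```

View pics/c1.png

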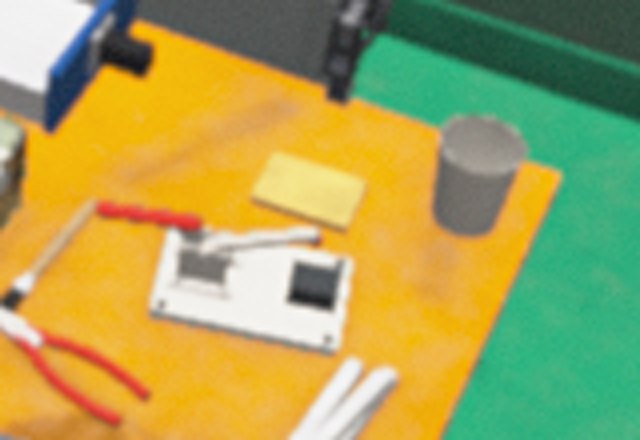

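```bash
python3 -c "
from h import *
P=np.array([back('side',px(c,(340,200),4),.01) for c in [(272,152),(366,183),(346,220),(253,189)]])
print(P,P.mean(0)); e=np.roll(P,-1,0)-P; print(np.linalg.norm(e,axis=1),np.degrees(np.arctan2(e[:,1],e[:,0])))
units(np.array([.443,.241,.05])-r.get_state()['tool_pos'])"
```

```text
[[0.4188 0.1965 0.01  ]
 [0.414  0.2801 0.01  ]
 [0.4641 0.2808 0.01  ]
 [0.4692 0.1996 0.01  ]] [0.4415 0.2392 0.01  ]
[0.0837 0.0501 0.0813 0.0504] [  93.3176    0.7792  -86.3913 -176.5131]
t 25.52 p [0.4182 0.2486 0.1226] q [ 0.4118  0.2885 -0.3374  0.9727 -0.0093  1.9324] F [ 0.3 -0.   0.7] g 0.996
 x [ 0.9985  0.0501 -0.0227] y [ 0.0505 -0.9986  0.0186] z [-0.0218 -0.0197 -0.9996] tilt 1.7
 units [0.6518 0.1869 1.8048]
```

Request:
jog_arm(deltas="0.35 0.1 0.2 0 -1;0.3 0.1 0.3 0 -1;0 0 0.4 0 -1;0 0 0.4 0 -1;0 0 0.4 0 -1;0 0 0 0 -1")

```text
t: 26.02
tool_pos: [0.4547, 0.2376, 0.0594]
ee_rot: [3.123, 0.069, -0.008]
contact_force: [-0.6, -0.0, -0.7]
gripper_width: 0.995
```

```bash
python3 -c "
from h import *
units(np.array([.442,.240,.006])-r.get_state()['tool_pos'])"
```

```text
t 26.02 p [0.4547 0.2376 0.0594] q [ 0.3667  0.3853 -0.3791  0.817  -0.0146  1.8934] F [-0.6 -0.  -0.7] g 0.995
 x [ 0.999   0.0441 -0.0054] y [ 0.0442 -0.9989  0.0172] z [-0.0046 -0.0174 -0.9998] tilt 1.0
 units [-0.3081 -0.0968  1.334 ]
```

Request:
jog_arm(deltas="-0.3 -0.05 0.3 0 -1;-0.1 -0.05 0.3 0 -1;0 0 0.3 0 -1;0 0 0.2 0 -1;0 0 0 0 -1")

```text
t: 26.43
tool_pos: [0.4463, 0.2375, 0.0197]
ee_rot: [3.125, 0.056, 0.009]
contact_force: [-1.1, -0.2, -0.2]
gripper_width: 1.001
```

```bash
python3 -c "
from h import *
units(np.array([.442,.240,.004])-r.get_state()['tool_pos'])"
```

```text
t 26.43 p [0.4463 0.2375 0.0197] q [ 0.3738  0.4132 -0.4597  0.698  -0.0166  1.9089] F [-1.1 -0.2 -0.2] g 1.001
 x [0.9993 0.0358 0.0054] y [ 0.0357 -0.9992  0.0157] z [ 0.0059 -0.0155 -0.9999] tilt 1.0
 units [-0.107  -0.0725  0.391 ]
```

Request:
jog_arm(deltas="-0.1 -0.05 0.15 0 -1;0 0 0.15 0 -1;0 0 0.1 0 -1;0 0 0 0 -1")

```text
t: 26.77
tool_pos: [0.4456, 0.2393, 0.0053]
ee_rot: [3.127, 0.052, 0.017]
contact_force: [0.1, -0.5, -0.6]
gripper_width: 0.998
```

Request:
jog_arm(deltas="0 0 0 0 -0.5;0 0 0 0 -0.5;0 0 0.05 0 -0.5", newtons=60)

```text
t: 27.02
tool_pos: [0.4463, 0.2396, 0.004]
ee_rot: [3.127, 0.053, 0.019]
contact_force: [-2.4, -1.3, 14.4]
gripper_width: 0.75
```

Request:
jog_arm(deltas="0 0 0.08 0 -0.5;0 0 0.05 0 -0.5")

```text
t: 27.18
tool_pos: [0.4466, 0.2398, 0.0037]
ee_rot: [3.128, 0.054, 0.02]
contact_force: [-7.6, -3.6, 24.3]
gripper_width: 0.75
```

Request:
jog_arm(deltas="0 0 -0.15 0 -1;-0.12 0 0 0 -1;0 0 0 0 -1;0 0 0.15 0 -1;0 0 0.1 0 -1;0 0 0.1 0 -1")

```text
t: 27.68
tool_pos: [0.4431, 0.2403, -0.0033]
ee_rot: [3.129, 0.055, 0.027]
contact_force: [-1.2, -0.3, 0.1]
gripper_width: 1.002
```

```bash
python3 -c "
from h import *
import cv2
a=imaging.grab_frame('side')[200:280,360:480];
cv2.imwrite('pics/c2.png',cv2.resize(a[:,:,::-1],None,fx=6,fy=6,interpolation=cv2.INTER_CUBIC))
show()"
```

```text
t 27.73 p [ 0.4422  0.24   -0.0043] q [ 0.3816  0.4352 -0.5043  0.621  -0.0171  1.9171] F [-0.4  0.1 -1.3] g 0.999
 x [0.9993 0.0353 0.0155] y [ 0.0351 -0.9993  0.0126] z [ 0.0159 -0.012  -0.9998] tilt 1.1
```

View pics/c2.png

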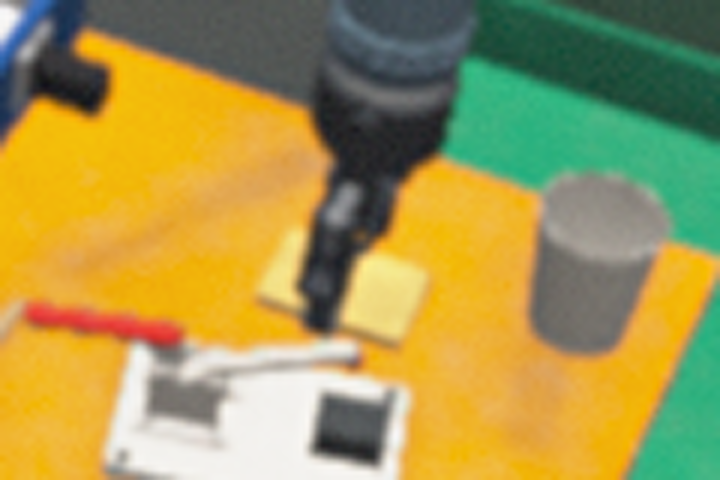

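Request:
jog_arm(deltas="0 0 0.04 0 -0.9;0 0 0 0 -0.8;0 0 0 0 -0.7;0 0 0 0 -0.6;0 0 0 0 -0.55")

```text
t: 28.15
tool_pos: [0.4376, 0.2393, -0.0062]
ee_rot: [3.128, 0.056, 0.01]
contact_force: [0.0, -0.7, -1.1]
gripper_width: 0.774
```

Request:
jog_arm(deltas="0.1 0 0 0 -0.5;0 0 0 0 -0.4;0 0 0 0 -0.3;0 0 0 0 -0.2;0 0 0 0 0;0 0 0 0 0;0 0 0 0 0")

```text
t: 28.73
tool_pos: [0.4407, 0.2396, -0.0045]
ee_rot: [3.129, 0.057, 0.007]
contact_force: [-1.6, -0.3, 2.0]
gripper_width: 0.697
```

Request:
jog_arm(deltas="0 0 -0.15 0 0.2;0 0 -0.2 0 0.2;0 0 -0.2 0 0.2;0 0 0 0 0.2")

```text
t: 29.07
tool_pos: [0.4389, 0.2389, 0.0176]
ee_rot: [3.127, 0.057, 0.001]
contact_force: [-0.5, -0.1, -3.6]
gripper_width: 0.691
```

```bash
python3 -c "
from h import *
import cv2
a=imaging.grab_frame('side')[200:280,360:480];
cv2.imwrite('pics/c3.png',cv2.resize(a[:,:,::-1],None,fx=6,fy=6,interpolation=cv2.INTER_CUBIC))
show()"
```

```text
t 29.12 p [0.4387 0.2388 0.0171] q [ 0.3799  0.4098 -0.4741  0.6912 -0.0134  1.9145] F [ 0.4 -0.8 -3.4] g 0.694
 x [0.9993 0.0362 0.0004] y [ 0.0362 -0.9992  0.0141] z [ 0.0009 -0.0141 -0.9999] tilt 0.8
```

View pics/c3.png

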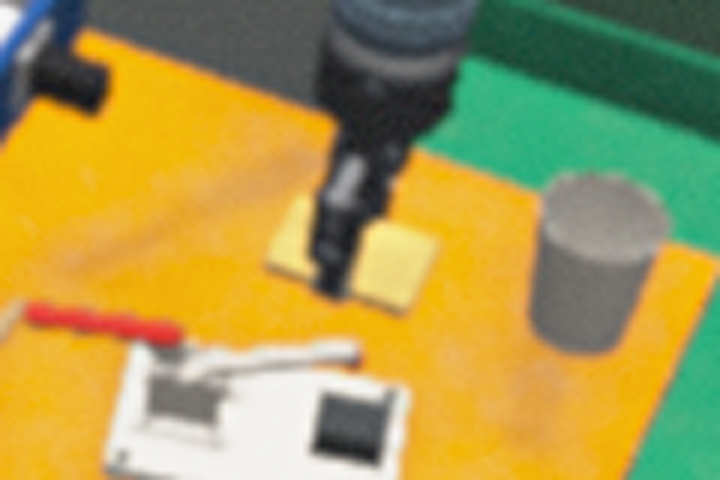

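Request:
jog_arm(deltas="0 0 -0.4 0 0.2;0 0 -0.6 0 0.2;0 0 -0.6 0 0.2;0 0 -0.6 0 0.2;0 0 -0.6 0 0.2;0 0 -0.6 0 0.2;0 0 -0.6 0 0.2;0 0 -0.3 0 0.2;0 0.3 0 0 0.2;0 0.5 0 0 0.2;0 0.5 0 0 0.2;0 0.5 0 0 0.2", newtons=70)

```text
t: 30.12
tool_pos: [0.4376, 0.1673, 0.1948]
ee_rot: [3.125, 0.068, -0.008]
contact_force: [-0.6, 0.2, -4.5]
gripper_width: 0.685
```

```bash
python3 -c "
from h import *
for n,l,z in (('front top',[(358,248),(360,411),(372,409),(370,255)],.115),('floor',[(372,262),(374,408),(503,408),(503,258)],.052)):
  print(n,np.array([back('top',px(c,(195,140),4),z) for c in l]))
units(np.array([.447,-.025,.18])-r.get_state()['tool_pos'])"
```

```text
front top [[0.525  0.0383 0.115 ]
 [0.3573 0.0356 0.115 ]
 [0.3592 0.0235 0.115 ]
 [0.5176 0.0259 0.115 ]]
floor [[ 0.5202  0.0283  0.052 ]
 [ 0.3647  0.0258  0.052 ]
 [ 0.3634 -0.1098  0.052 ]
 [ 0.5231 -0.1115  0.052 ]]
t 30.12 p [0.4376 0.1673 0.1948] q [ 0.2396  0.1871 -0.2735  1.1186 -0.0149  1.7672] F [-0.6  0.2 -4.5] g 0.685
 x [ 0.9991  0.0432 -0.0053] y [ 0.0433 -0.9989  0.0162] z [-0.0046 -0.0164 -0.9999] tilt 1.0
 units [0.0291 4.8072 0.4476]
```

Request:
jog_arm(deltas="0 0.5 0 0 0.2;0 0.5 0 0 0.2;0 0.5 0 0 0.2;0 0.5 0 0 0.2;0 0.5 0 0 0.2;0 0.5 0 0 0.2;0 0.5 0 0 0.2;0 0.5 0 0 0.2;0 0.4 0 0 0.2;0 0.3 0 0 0.2;0 0 0 0 0.2")

```text
t: 31.03
tool_pos: [0.4341, -0.0396, 0.1867]
ee_rot: [3.119, 0.057, -0.036]
contact_force: [0.1, 0.7, -4.7]
gripper_width: 0.682
```

```bash
python3 -c "
from h import *
units(np.array([.443,-.035,.075])-r.get_state()['tool_pos'])"
```

```text
t 31.03 p [ 0.4341 -0.0396  0.1867] q [-0.2172  0.1367 -0.3566  1.0948 -0.0272  1.3175] F [ 0.1  0.7 -4.7] g 0.682
 x [ 0.9991  0.036  -0.0236] y [ 0.0366 -0.9991  0.0219] z [-0.0228 -0.0228 -0.9995] tilt 1.8
 units [ 0.293  -0.1679  2.7838]
```

Request:
jog_arm(deltas="0.1 -0.05 0.4 0 0.2;0.05 -0.05 0.4 0 0.2;0.05 0 0.4 0 0.2;0 0 0.4 0 0.2;0 0 0.4 0 0.2;0 0 0.3 0 0.2;0 0 0.2 0 0.2;0 0 0 0 0.2")

```text
t: 31.7
tool_pos: [0.4336, -0.0375, 0.0778]
ee_rot: [3.121, 0.052, -0.046]
contact_force: [-0.1, -0.4, -4.2]
gripper_width: 0.686
```

```bash
python3 -c "
from h import *
units(np.array([.443,-.035,.050])-r.get_state()['tool_pos'])"
```

```text
t 31.70 p [ 0.4336 -0.0375  0.0778] q [-0.2135  0.2391 -0.5378  0.8179 -0.026   1.3246] F [-0.1 -0.4 -4.2] g 0.686
 x [ 0.999   0.0327 -0.0297] y [ 0.0333 -0.9993  0.0194] z [-0.029  -0.0203 -0.9994] tilt 2.0
 units [ 0.2565 -0.0681  0.6855]
```

Request:
jog_arm(deltas="0.2 0 0.15 0 0.2;0 0 0.15 0 0.2;0 0 0.15 0 0.2;0 0 0.08 0 0.2;0 0 0 0 0.2")

```text
t: 32.12
tool_pos: [0.4429, -0.0376, 0.0553]
ee_rot: [3.121, 0.052, -0.043]
contact_force: [-1.0, 0.2, -4.4]
gripper_width: 0.686
```

Request:
jog_arm(deltas="0 0 0.08 0 0.2;0 0 0.05 0 0.2")

```text
t: 32.28
tool_pos: [0.4435, -0.0378, 0.0503]
ee_rot: [3.12, 0.053, -0.04]
contact_force: [-0.7, 0.1, -3.2]
gripper_width: 0.688
```

Request:
jog_arm(deltas="0 0 0.05 0 0.2")

```text
t: 32.37
tool_pos: [0.4438, -0.0379, 0.0484]
ee_rot: [3.12, 0.052, -0.039]
contact_force: [-0.3, -0.2, -2.2]
gripper_width: 0.686
```

Weight is starting to transfer to the drawer floor; one small step more, then open partly.

Request:
jog_arm(deltas="0 0 0.06 0 0.2;0 0 0.05 0 0.2")

```text
t: 32.53
tool_pos: [0.4443, -0.0382, 0.0472]
ee_rot: [3.12, 0.052, -0.036]
contact_force: [-10.9, 0.5, 26.9]
gripper_width: 0.689
```

Request:
jog_arm(deltas="0 0 -0.02 0 0.2;0 0 0 0 -0.4;0 0 0 0 -0.45;0 0 0 0 -0.55;0 0 0 0 -0.6;0 0 -0.05 0 -0.65;0 0 -0.2 0 -0.65;0 0 -0.4 0 -0.65;0 0 -0.6 0 -0.65;0 0 -0.8 0 -0.65;0 0 -0.8 0 -0.65;0 0 -0.6 0 -0.65")

```text
t: 33.53
tool_pos: [0.4441, -0.0346, 0.1907]
ee_rot: [3.121, 0.052, -0.047]
contact_force: [0.9, 1.3, 0.3]
gripper_width: 0.825
```

Request:
jog_arm(deltas="0 -0.3 -0.6 0 -0.65;-0.2 -0.8 -0.2 0 -0.65;-0.2 -0.9 0 0 -0.65;-0.2 -0.9 0 0 -0.65;-0.2 -0.9 0 0 -0.65;-0.2 -0.6 0 0 -0.65;0 0 0 0 -0.65")

```text
t: 34.12
tool_pos: [0.4055, 0.1459, 0.2348]
ee_rot: [3.121, 0.04, -0.01]
contact_force: [-0.1, -0.0, 0.2]
gripper_width: 0.828
```

```bash
python3 -c "
from h import *
import cv2
a=imaging.grab_frame('top')[140:260,195:395];b=imaging.grab_frame('side')[140:240,270:400]
cv2.imwrite('pics/d1.png',cv2.resize(a[:,:,::-1],None,fx=4,fy=4,interpolation=cv2.INTER_CUBIC))
cv2.imwrite('pics/d2.png',cv2.resize(b[:,:,::-1],None,fx=6,fy=6,interpolation=cv2.INTER_CUBIC))
show()"
```

```text
t 34.22 p [0.4069 0.1432 0.2347] q [ 0.2065  0.0972 -0.2751  1.2084 -0.021   1.7546] F [ 0.7 -0.8  0.4] g 0.825
 x [ 0.9997  0.0227 -0.0059] y [ 0.0228 -0.9995  0.0224] z [-0.0054 -0.0226 -0.9997] tilt 1.3
```

View pics/d1.png

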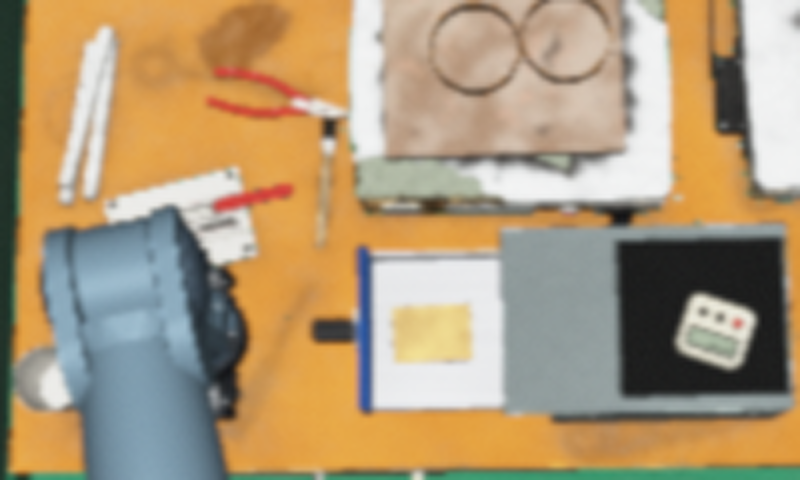

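View pics/d2.png

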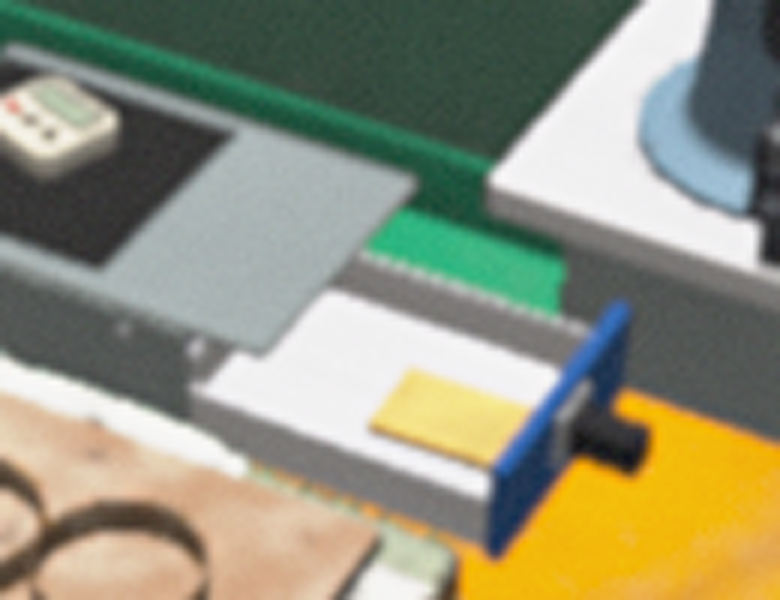

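The top view shows the block flat on the white floor, crop x 392–471 and y 305–362. The blue front is still at column 358, the same as when it was fully open. The side view agrees, and the gripper is clear of everything.

```bash
python3 -c "
from h import *
P=np.array([back('top',px(c,(195,140),4),.062) for c in [(392,307),(470,304),(472,360),(395,363)]]);print(P.mean(0))
print(r.sign_off())"
```

```text
[ 0.4418 -0.036   0.062 ]
the job is handed in; nothing more can be done
None
```

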